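# Pin the sprung board holder open at its stop

## Task

Take the red-handled pin out of the wooden tool stand, pass its steel end through the red eye of the board holder's sprung jaw, and with it draw the jaw out along the scale until the eye stands over the hole in the yellow stop. Push the pin fully home through the eye into that hole, so that the jaw stays open at that length, and let go. Do not shift the yellow stop, do not stretch the jaw more than about a centimetre past it, and leave the bottle, the can, the multimeter and the jar where they stand.

Things in the scene. Friction and masses are not known exactly. Their poses are not given: they have to be found in the camera images.
- pin: Loose pin, 45 g: round steel shank 8 mm thick, 34 mm long (lowest 4 mm tapers to 4 mm), under a square red handle 16 x 16 x 44 mm. Origin: tip of the shank, on its axis; z from tip to handle (handle spans z = 34 to 78 mm); x, y square to the flats. Starts upright in the stand, its handle resting on the stand's top.
- stand: Fixed wooden tool stand, 60 (x) x 150 (y) x 40 mm high. Origin: centre of its underside, z up. The pin stands in the 11 mm hole at its centre (tip 6 mm above the table), handle flats nearly square with the stand. In the same row, at y = -56 and +56 mm, fixed upright screwdrivers: handles 24 mm thick, tops 116 mm above the table.
- holder: Fixed sloping board holder, blue deck on black feet. Origin: on the table under mid-deck; z up, x away from the robot. Deck 120 mm up the slope, y from -130 to +110 mm, tilted 30 degrees about y so that its face looks up and back to the robot (-x); mid-deck 55 mm above the table. Two rods along y between end blocks 26 mm high; spring barrel out to y = -156 mm.
- jaw (a joint): How far the sprung jaw is drawn out along the holder's +y, m: 0 is home (spring pulls it there), limit 0.08. The spring pulls back with 0.8 N at home and about 3 N at 0.055.
- eye (a point): Centre of the eye in the jaw's red tongue, on its upper face; moves with the jaw. z: eye's axis, out of the slope (30 degrees from vertical, leaning to the robot); y: the jaw's travel (holder y); x up the slope. Hole 12 mm wide, 1.5 mm chamfer; tongue 30 x 30 x 6 mm, its underside 32 mm above the deck and 12 mm above the yellow stop's top.
- stop_hole (a point): Mouth centre of the hole in the yellow stop, on its upper face; axes as eye, straight along y from it. Hole 11 mm wide, 2 mm chamfer, 20 mm deep. Stop: 36 x 30 x 20 mm with wings to the rods, clamped 30 to 58 mm along +y from the eye's home. Pin fully home: handle rests on the tongue, tip 16 mm below this point.
- bottle: Bystander: loose pale translucent plastic water bottle, blue cap, 72 mm in diameter, 180 mm tall, 0.5 kg. Origin: centre of its underside.
- can: Bystander: loose slim green contact-cleaner can with white band and cap, 44 mm in diameter, 120 mm tall, 0.15 kg, standing just beyond the +y end of the holder. Origin: centre of its underside.
- meter: Bystander: loose yellow multimeter lying flat, 80 x 150 x 36 mm (dial up to 48 mm), 0.4 kg. Origin: centre of its underside, long side along y.
- jar: Bystander: loose amber glass jar, white cap, 56 mm in diameter, 65 mm tall, 0.2 kg. Origin: centre of its underside.

How it is judged:
By the outcome, as a careful person would: the job done as asked, in the order asked, and still so for the second after the job is handed in, with the robot touching nothing.
It also fails if it takes over 58 s, if anything falls off the work surface, if the arm or the gripper's body presses on something with over 40 N, if the wrist force passes 120 N, or if a joint passes its speed limit or range.

## Robot

A 7-joint arm with a two-finger parallel gripper is mounted at the origin on the work surface. World frame = base frame: x ahead of the robot, y to its left, z up, the work surface at z = 0. Lengths are in m, angles in rad, forces in N, time in s.
With the tool pointing down it reaches from about 0.425 to 0.925 m from the base axis. Payload 6.8 kg.
Tool frame: the origin (TCP) lies at the very end of the fingers, on their centre line; the grasp point (between the pads) lies 19 mm behind it; z points along the fingers, y is the direction in which the jaws open and shut (so a half turn about z gives the same grasp; the last joint's range is limited). The gripper opens to 85 mm and grips with 20 to 120 N. Pads are 22 mm wide; open, the fingers measure 114 mm over their backs; the gripper's body (76 mm by 85 mm) begins 54 mm behind the grasp point. The pads swing forward as they close: fully open they stand 13 mm farther back than shut.
Start: joints at [1.04, 0.477, 0.022, 1.555, -0.011, 1.109, -0.083], TCP at [0.277, -0.616, 0.231] pointing down, gripper open.
Joint ranges: [-2.96, 2.96], [-0.34, 2.1], [-1.41, 1.46], [0.24, 2.44], [-1.37, 4.51], [0.17, 1.92], [-2.96, 2.96]. Speed limits (rad/s): [2.39, 2.39, 3.14, 3.14, 3.14, 3.14, 3.14].

## Interface

Orientations are given as a unit quaternion [w, x, y, z].
In Python, from station import bot gives the robot as it stands.
- The arm moves only by the tool move_arm, never from a script. Its argument "commands" is text: rows parted by semicolons, each of 7 numbers parted by spaces: the opening, from 0 (shut) to 1 (fully open), then the shift along the tool's x, y, z in cm, then the turn, a rotation vector about the tool's x, y, z in degrees. In form: gripper tx ty tz rx ry rz; .... A call has 1 to 12 rows; each row shifts and turns the commanded pose from where the row before left it, along the tool's axes as they then stand; what a row does not reach is not made up. A row lasts 1/12 s, in which the tool goes at most 41.7 mm and 7.16 degrees, less where a joint would pass 70% of its speed; a pose out of reach is approached as far as the arm can. A call with a gripper value outside its range is refused whole. The fingers move at their own pace and stop on an object; "force" is the grip in N (left out, the last holds). Time passes only in rows, so rows that do not move let the fingers close. It gives the time, the measured TCP pose, the force and the opening at its end, in the units of the state.
- bot.get_obs(): the state, without advancing time (a new reading comes with each control period).
- bot.read_camera(name): name is "scene" or "top" or "wrist"; returns a dict with "img" (480x640x3 uint8, red, green, blue), "K" (3x3 intrinsics, pixels), "distortion" ([k1, k2, p1, p2, k3] as OpenCV has them; the pictures are not rectified), "rvec" (rotation vector, rad) and "tvec" (3), from world to camera coordinates, as OpenCV has them; the wrist camera has in their place "hand_eye" (4x4, takes a point from camera to tool coordinates, whose origin is the TCP and whose axes are the flange's). Camera axes: x right, y down, z forward; pixel columns grow to the right and rows downward; lengths in m; the calibration is good to about 2 mm. A picture is of the moment at which its call begins: read the wrist's pose just before it. There is no depth.
- bot.hand_in(): hands the job in, once; it reports no verdict.
The state is a dict: "t": time; "q": joint angles; "joint_vel": joint speeds; "joint_torque": joint torques, N m; "eef_pos": TCP position; "tool_rot": TCP orientation; "contact_force": force on the tool from outside, world axes, zero at the start; "torque": the same for the moment, N m; "gripper_width": opening from 0.0 (shut) to 1.0 (fully open).
Only numpy, scipy, OpenCV 4.12 (cv2) and the standard library are available. Lean on these libraries where they do the work, as an engineer would, in place of code of your own. Each camera call takes 0.05 s, during which the arm holds its last target. There are 200 camera calls.

## Working session

There is one attempt and no reset: what is moved stays moved. The work goes in short steps, Python scripts to look and compute and a tool call to move; the robot and the scene stay as the last step left them, time stands still between calls to the robot, and variables do not carry over. Pictures are saved under pics/ and viewed, about 8 in all and at most 12, crops included, and the job is handed in when it is done.

Besides the shell and the picture viewer there is one more tool, called after "Call:" as name(argument=value, ...), one argument or row to a line, values as JSON. move_arm: Moves the arm, as the interface text tells. Its arguments: {"type":"object","properties":{"commands":{"type":"string"},"force":{"type":"number"}},"required":["commands"]}

```bash
mkdir -p pics; ls; cat > h.py <<'E'
import numpy as np, cv2
from scipy.spatial.transform import Rotation as R
from station import bot
def cam(n):
    o=bot.get_obs(); c=bot.read_camera(n)
    if n=="wrist":
        q=np.array(o["tool_rot"]); T=np.eye(4); T[:3,:3]=R.from_quat(q[[1,2,3,0]]).as_matrix(); T[:3,3]=o["eef_pos"]
        W=np.linalg.inv(T@np.array(c["hand_eye"])); c["rvec"]=cv2.Rodrigues(W[:3,:3])[0]; c["tvec"]=W[:3,3]
    for k in("K","distortion","rvec","tvec"): c[k]=np.array(c[k],float)
    return c
def save(c,f): cv2.imwrite("pics/"+f,cv2.cvtColor(c["img"],cv2.COLOR_RGB2BGR))
def ray(c,uv):
    p=cv2.undistortPoints(np.array([[uv]],float),c["K"],c["distortion"])[0,0]
    M=cv2.Rodrigues(c["rvec"])[0]; d=M.T@np.array([p[0],p[1],1]); return -M.T@c["tvec"].ravel(), d/np.linalg.norm(d)
def onz(c,uv,z):
    o,d=ray(c,uv); return o+d*(z-o[2])/d[2]
def tri(rs):
    A=0;b=0
    for o,d in rs:
        P=np.eye(3)-np.outer(d,d); A=A+P;b=b+P@o
    x=np.linalg.solve(A,b); return x,[np.linalg.norm((np.eye(3)-np.outer(d,d))@(x-o)) for o,d in rs]
def proj(c,X): return cv2.projectPoints(np.array(X,float).reshape(-1,1,3),c["rvec"],c["tvec"],c["K"],c["distortion"])[0][:,0]
E
python3 - <<'E'
from h import *
import pickle
for n in("scene","top"):
    c=cam(n); save(c,n+"0.png"); pickle.dump(c,open(n+"0.pkl","wb")); print(n,ray(c,(320,240)))
print(bot.get_obs())
E
```

```text
pics
scene (array([0.85481549, 0.54761491, 0.86669169]), array([-0.30374758, -0.5387274 , -0.78581817]))
top (array([ 0.45035429, -0.0015781 ,  1.15970472]), array([ 0.12896098,  0.01466593, -0.99154121]))
{'t': 0.1, 'q': array([ 1.03986501,  0.47768378,  0.02236988,  1.55631072, -0.01153254,
        1.10932594, -0.08308501]), 'joint_vel': array([ 1.62194507e-03, -2.64735094e-03,  1.27238540e-03, -9.53885180e-04,
       -1.61823627e-05, -8.19834244e-04,  6.89646398e-05]), 'joint_torque': array([ 4.47864688e-03, -5.97767937e+01,  1.61365170e+00, -2.81959319e+01,
        1.27724322e-02,  4.95799308e-03, -6.66225048e-06]), 'eef_pos': array([ 0.27675364, -0.61508663,  0.23046371]), 'tool_rot': array([-7.70223116e-04,  9.77734856e-01,  2.09842590e-01, -2.15508274e-04]), 'contact_force': array([ 0.48079564,  0.3614474 , -0.06383286]), 'torque': array([0.0514248 , 0.07049173, 0.00543215]), 'gripper_width': 0.9989278841785297}
```

View pics/scene0.png

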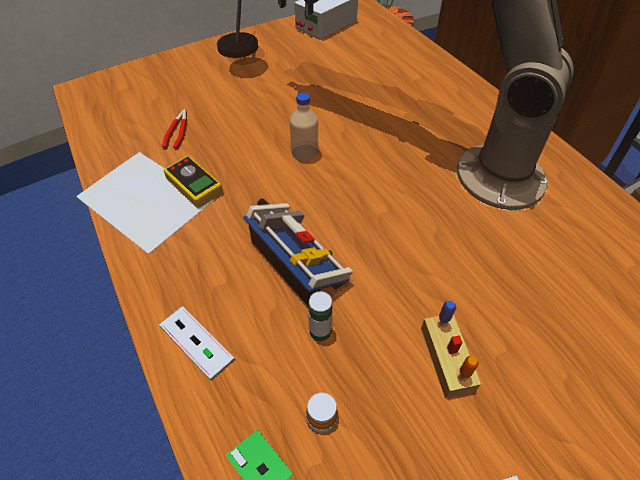

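View pics/top0.png

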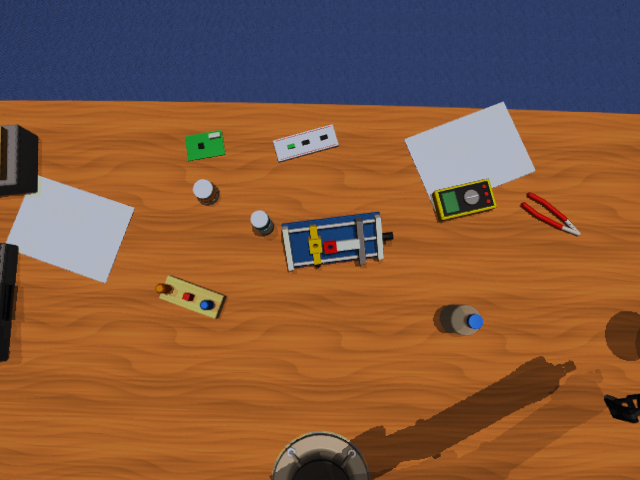

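The scene shows the stand (pin at ~(455,345)) between two screwdrivers, and the holder with its eye at ~(307,236). In the top view the pin is at (188,296), the eye at (330,247) and the stop hole at ~(315,245). Next I'll enlarge these.

```bash
python3 - <<'E'
from h import *
import pickle
t,s=[pickle.load(open(n+"0.pkl","rb")) for n in("top","scene")]
def crop(c,x,y,w,h): return cv2.resize(c["img"][y:y+h,x:x+w],(400,300),interpolation=cv2.INTER_CUBIC)
im=np.vstack([np.hstack([crop(t,275,200,120,90),crop(t,150,262,80,60)]),np.hstack([crop(s,235,190,120,90),crop(s,400,290,108,81)])])
cv2.imwrite("pics/c.png",im[:,:,::-1])
print(tri([ray(t,(330,247)),ray(s,(307,236))]),tri([ray(t,(188,296)),ray(s,(455,345))]))
E
```

```text
(array([ 0.57265148, -0.00961241,  0.08739263]), [np.float64(0.0008882005682332464), np.float64(0.0008882005682332038)]) (array([0.44866253, 0.33240024, 0.06404552]), [np.float64(0.0001812571080355919), np.float64(0.00018125710803559736)])
```

View pics/c.png

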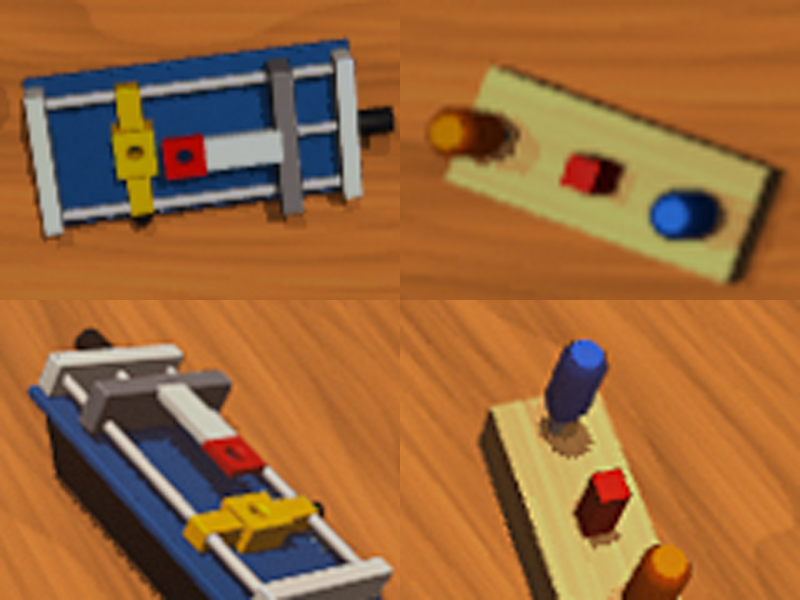

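```bash
cat > m.py <<'E'
from h import *
import pickle
t,s=[pickle.load(open(n+"0.pkl","rb")) for n in("top","scene")]
def px(X,Y,x0,y0,k): return (x0+(X+.5)/k-.5,y0+(Y+.5)/k-.5)
H=lambda X,Y:ray(t,px(X,Y,275,200,400/120)); S=lambda X,Y:ray(t,px(X-400,Y,150,262,5))
h=lambda X,Y:ray(s,px(X,Y-300,235,190,400/120)); k=lambda X,Y:ray(s,px(X-400,Y-300,400,290,400/108))
for n,a,b in[("eye",H(185,157),h(238,453)),("stop",H(134,153),h(259,509)),("pintop",S(580,172),k(611,486)),("blue",S(673,214),k(588,355)),("orange",S(446,133),k(671,560))]:
    x,e=tri([a,b]); print(n,x.round(4),np.round(e,4))
f=lambda r,z:r[0]+r[1]*(z-r[0][2])/r[1][2]
for n,a,b,z in[("deck",H(22,82),H(347,42),.085),("standtop",S(448,180),S(730,283),.04),("standtop2",S(490,67),S(778,170),.04)]:
    A,B=f(a,z),f(b,z);d=A-B; print(n,A.round(4),B.round(4),np.linalg.norm(d),"yaw of +y from world y",np.degrees(np.arctan2(-d[0],d[1])))
E
python3 m.py
```

```text
eye [ 0.5737 -0.0103  0.0886] [0.0002 0.0002]
stop [0.578  0.0263 0.0758] [0.0007 0.0007]
pintop [0.4491 0.3316 0.0839] [0.0006 0.0006]
blue [0.4305 0.2781 0.1147] [0. 0.]
orange [0.4658 0.3846 0.1176] [0.0009 0.0009]
deck [0.6266 0.109  0.085 ] [ 0.6612 -0.1269  0.085 ] 0.23847942037705328 yaw of +y from world y 8.359751839800882
standtop [0.443  0.4116 0.04  ] [0.396  0.2681 0.04  ] 0.15098887049025717 yaw of +y from world y -18.165016523838382
standtop2 [0.4996 0.3939 0.04  ] [0.452  0.2469 0.04  ] 0.15457378820017437 yaw of +y from world y -17.97044141050017
```

```bash
cat >> h.py <<'E'
def frame(z,y):
    z=np.array(z,float);z/=np.linalg.norm(z);y=np.array(y,float);y-=z*(y@z);y/=np.linalg.norm(y);return np.c_[np.cross(y,z),y,z]
def pose(o=None):
    o=o or bot.get_obs();q=np.array(o["tool_rot"]);return np.array(o["eef_pos"]),R.from_quat(q[[1,2,3,0]]).as_matrix()
def plan(p,M=None,cur=None):
    """shift (cm, in tool axes now), then turn (deg, tool axes)"""
    p0,M0=cur or pose(); s=M0.T@(np.array(p)-p0)*100
    r=np.zeros(3) if M is None else R.from_matrix(M0.T@M).as_rotvec(degrees=True)
    print("shift",s.round(2),"len",np.linalg.norm(s).round(2),"turn",r.round(2),"|",np.linalg.norm(r).round(1))
d2=lambda a:np.array([np.cos(np.radians(a)),np.sin(np.radians(a)),0])
E
python3 - <<'E'
from h import *
p,M=pose();up=p+[0,0,.09];P1=np.array([.50,-.02,.32]);G=frame([0,0,-1],d2(-18.2))
plan(up);plan(P1,G,(up,M));plan([.449,.3316,.2],G,(P1,G))
E
```

```text
shift [-0.   -0.01 -9.  ] len 9.0 turn [0. 0. 0.] | 0.0
shift [ 44.78 -45.11   0.11] len 63.56 turn [-9.000e-02 -3.000e-02 -4.757e+01] | 47.6
shift [ 31.81 -15.83  12.  ] len 37.5 turn [0. 0. 0.] | 0.0
```

Call:
move_arm(
  commands="1 0 0 -3 0 0 0; 1 0 0 -3 0 0 0; 1 0 0 -3 0 0 0; 1 2.24 -2.25 0 0 0 0; 1 2.24 -2.25 0 0 0 0; 1 2.24 -2.25 0 0 0 0; 1 2.24 -2.25 0 0 0 0; 1 2.24 -2.25 0 0 0 0; 1 2.24 -2.25 0 0 0 0; 1 2.24 -2.25 0 0 0 0; 1 2.24 -2.25 0 0 0 0; 1 2.24 -2.25 0 0 0 0",
)

```text
t: 1.1
eef_pos: [0.3778, -0.3465, 0.321]
tool_rot: [-0.0, 0.978, 0.21, -0.0]
contact_force: [1.7, -0.5, -0.5]
gripper_width: 1.001
```

Call:
move_arm(
  commands="1 2.24 -2.25 0 0 0 0; 1 2.24 -2.25 0 0 0 0; 1 2.24 -2.25 0 0 0 0; 1 2.24 -2.25 0 0 0 0; 1 2.24 -2.25 0 0 0 0; 1 2.24 -2.25 0 0 0 0; 1 2.24 -2.25 0 0 0 0; 1 2.24 -2.25 0 0 0 0; 1 2.24 -2.25 0 0 0 0; 1 2.24 -2.25 0 0 0 0; 1 2.24 -2.25 0 0 0 0; 1 0 0 0 0 0 0",
)

```text
t: 2.1
eef_pos: [0.502, -0.0143, 0.3213]
tool_rot: [-0.002, 0.977, 0.214, 0.001]
contact_force: [0.1, 1.1, 0.7]
gripper_width: 1.0
```

Call:
move_arm(
  commands="1 0 0 0 0 0 -6.8; 1 0 0 0 0 0 -6.8; 1 0 0 0 0 0 -6.8; 1 0 0 0 0 0 -6.8; 1 0 0 0 0 0 -6.8; 1 0 0 0 0 0 -6.8; 1 0 0 0 0 0 -6.8; 1 0 0 0 0 0 0; 1 0 0 0 0 0 0",
)

```text
t: 2.85
eef_pos: [0.5006, -0.0216, 0.321]
tool_rot: [-0.0, 0.811, 0.585, -0.0]
contact_force: [0.4, 0.3, 0.8]
gripper_width: 0.997
```

```bash
python3 - <<'E'
from h import *
import pickle
o=bot.get_obs();print(o["t"],o["eef_pos"],pose(o)[1].round(3),o["q"].round(2),o["contact_force"].round(2))
c=cam("wrist");save(c,"w1.png");pickle.dump(c,open("w1.pkl","wb"));print(proj(c,[[.5737,-.0103,.0886],[.578,.0263,.0758]]).round(1), ray(c,(320,240)))
plan([.449,.3316,.2],frame([0,0,-1],d2(-18.2)))
E
```

```text
2.85 [ 0.50062338 -0.02162241  0.32102031] [[ 0.316  0.949 -0.001]
 [ 0.949 -0.316  0.   ]
 [-0.    -0.001 -1.   ]] [ 0.37  0.15 -0.5   1.82  0.07  1.2  -0.47] [0.38 0.29 0.82]
[[379.3 169.8]
 [372.  135.2]] (array([0.52350754, 0.04405994, 0.46363799]), array([-0.09143678, -0.27915355, -0.95588316]))
shift [ 31.88 -16.05  12.11] len 37.69 turn [-0.02  0.01 -0.2 ] | 0.2
```

View pics/w1.png

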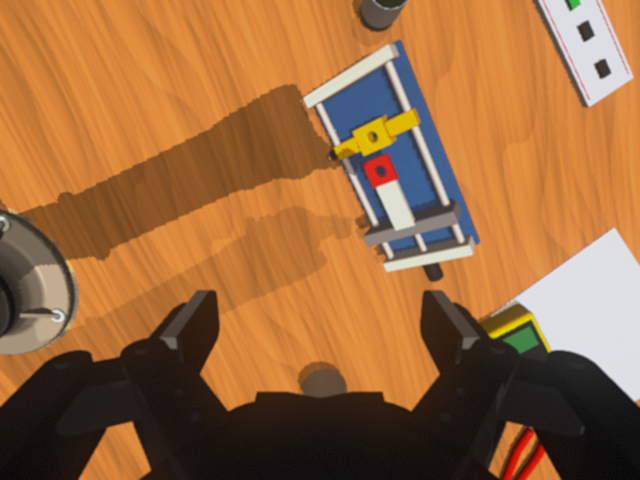

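The wrist view has the eye at (380,170) and the stop hole at (372,135), within 1 px of my triangulation, so I'm going to the stand.

Call:
move_arm(
  commands="1 3.19 -1.6 0 0 0 0; 1 3.19 -1.6 0 0 0 0; 1 3.19 -1.6 0 0 0 0; 1 3.19 -1.6 0 0 0 0; 1 3.19 -1.6 0 0 0 0; 1 3.19 -1.6 0 0 0 0; 1 3.19 -1.6 0 0 0 0; 1 3.19 -1.6 0 0 0 0; 1 3.19 -1.6 0 0 0 0; 1 3.19 -1.6 0 0 0 0; 1 0 0 3 0 0 0; 1 0 0 3 0 0 0",
)

```text
t: 3.9
eef_pos: [0.4478, 0.3355, 0.2621]
tool_rot: [-0.001, 0.809, 0.587, 0.002]
contact_force: [0.7, -2.0, -0.7]
gripper_width: 1.004
```

Call:
move_arm(
  commands="1 0 0 3 0 0 0; 1 0 0 3 0 0 0; 1 0 0 0 0 0 0; 1 0 0 0 0 0 0",
)

```text
t: 4.23
eef_pos: [0.4477, 0.331, 0.2005]
tool_rot: [-0.0, 0.81, 0.586, -0.002]
contact_force: [-0.1, 0.4, 0.8]
gripper_width: 0.998
```

```bash
python3 - <<'E'
from h import *
o=bot.get_obs();print(o["t"],o["eef_pos"],o["q"].round(2),o["contact_force"].round(2))
c=cam("wrist");save(c,"w2.png")
h=cv2.cvtColor(c["img"],cv2.COLOR_RGB2HSV);m=(((h[...,0]<6)|(h[...,0]>174))&(h[...,1]>170)&(h[...,2]>60)).astype(np.uint8)
n,l,s,ce=cv2.connectedComponentsWithStats(m)
for i in range(1,n):
    if s[i,4]>60: print(s[i],ce[i])
print(proj(c,[[.449,.3316,.084],[.449,.3316,.04]]))
plan([.449,.3316,.052],frame([0,0,-1],d2(-18.2)))
E
```

```text
4.2333 [0.44773653 0.33096537 0.20046826] [-0.2   0.4  -0.69  1.83  0.3   1.01 -1.33] [-0.1   0.41  0.83]
[310 219  18  18 267] [319.35580524 226.79775281]
[[319.77041911 226.15285261]
 [319.79782744 213.67393062]]
shift [-0.03  0.05 15.02] len 15.02 turn [-0.   -0.02 -0.06] | 0.1
```

View pics/w2.png

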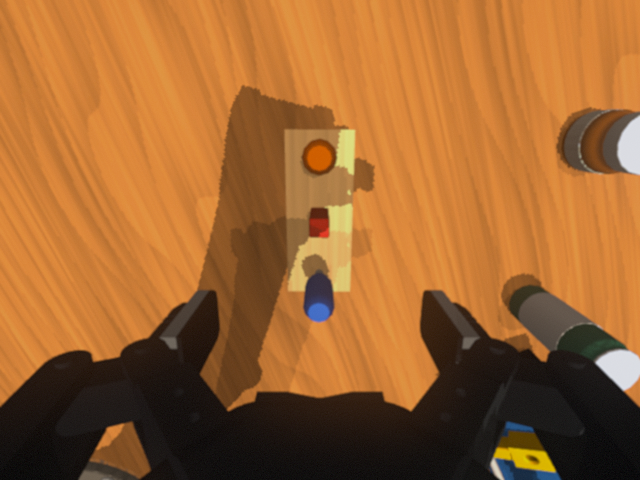

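The wrist view shows the pin head at (319,227), on the prediction, with its flats square to the jaws. I'm descending and gripping.

Call:
move_arm(
  commands="1 0 0.05 3 0 0 0; 1 0 0 3 0 0 0; 1 0 0 3 0 0 0; 1 0 0 3 0 0 0; 1 0 0 1.5 0 0 0; 1 0 0 1.5 0 0 0; 1 0 0 0 0 0 0; 0 0 0 0 0 0 0; 0 0 0 0 0 0 0; 0 0 0 0 0 0 0; 0 0 0 0 0 0 0; 0 0 0 0 0 0 0",
  force=70,
)

```text
t: 5.28
eef_pos: [0.4495, 0.3318, 0.0523]
tool_rot: [0.0, 0.81, 0.586, 0.001]
contact_force: [0.0, 0.4, -0.9]
gripper_width: 0.296
```

Call:
move_arm(
  commands="0 0 0 0 0 0 0; 0 0 0 0 0 0 0; 0 0 0 0 0 0 0; 0 0 0 0 0 0 0; 0 0 0 0 0 0 0; 0 0 0 0 0 0 0",
)

```text
t: 5.78
eef_pos: [0.4492, 0.3317, 0.0521]
tool_rot: [0.0, 0.81, 0.586, 0.0]
contact_force: [-1.2, -1.3, 6.2]
gripper_width: 0.174
```

Call:
move_arm(
  commands="0 0 0 -2 0 0 0; 0 0 0 -3 0 0 0; 0 0 0 -3 0 0 0; 0 0 0 -3 0 0 0; 0 0 0 -3 0 0 0; 0 0 0 -3 0 0 0; 0 0 0 0 0 0 0; 0 0 0 0 0 0 0",
)

```text
t: 6.45
eef_pos: [0.4496, 0.3321, 0.2231]
tool_rot: [0.0, 0.81, 0.586, 0.002]
contact_force: [0.3, -0.7, -0.8]
gripper_width: 0.175
```

```bash
cat >> m.py <<'E'
w=pickle.load(open("w1.pkl","rb"))
def hole(c,uv,r=5):
    # dark-blob centroid near uv
    x,y=int(uv[0]),int(uv[1]);g=c["img"][y-r:y+r+1,x-r:x+r+1].max(2).astype(float)
    wt=np.clip(np.percentile(g,60)*.75-g,0,None);Y,X=np.mgrid[-r:r+1,-r:r+1];return(x+(wt*X).sum()/wt.sum(),y+(wt*Y).sum()/wt.sum())
for n,a,b,uv in[("eye",H(185,157),h(238,453),(380,170)),("stop",H(134,153),h(259,509),(372,135))]:
    q=hole(w,uv);x,e=tri([a,b,ray(w,q)]);print(n,"w1",np.round(q,1),x.round(4),np.round(e,4))
E
python3 m.py | tail -2; python3 - <<'E'
from h import *
o=bot.get_obs();print(o["t"],o["eef_pos"],o["gripper_width"],o["contact_force"].round(2))
x=d2(8.4);n=-.5*x+np.array([0,0,.866]);T=frame(-n,.866*x+np.array([0,0,.5]))
p=np.array([.5737,-.0103,.0886])+n*.09
print(p);plan([.449,.3316,.26]);plan(p,T,(np.array([.449,.3316,.26]),pose()[1]))
E
```

```text
eye w1 [380.4 170.4] [ 0.574  -0.0106  0.0888] [0.0002 0.0006 0.0009]
stop w1 [374.4 135.7] [0.5788 0.0259 0.0763] [0.0015 0.0002 0.0017]
6.45 [0.44960549 0.33211065 0.22312684] 0.1746059025763267 [ 0.29 -0.67 -0.78]
[ 0.52918275 -0.01687374  0.16654   ]
shift [-0.06 -0.03 -3.69] len 3.69 turn [0. 0. 0.] | 0.0
shift [-30.63  18.47   9.31] len 36.96 turn [-29.27   6.84 -26.  ] | 39.7
```

Call:
move_arm(
  commands="0 -2.55 1.54 -0.2 0 0 0; 0 -2.55 1.54 -0.2 0 0 0; 0 -2.55 1.54 -0.2 0 0 0; 0 -2.55 1.54 -0.2 0 0 0; 0 -2.55 1.54 -0.2 0 0 0; 0 -2.55 1.54 -0.2 0 0 0; 0 -2.55 1.54 -0.2 0 0 0; 0 -2.55 1.54 -0.2 0 0 0; 0 -2.55 1.54 -0.2 0 0 0; 0 -2.55 1.54 -0.2 0 0 0; 0 -2.55 1.54 -0.2 0 0 0; 0 -2.55 1.54 -0.2 0 0 0",
)

```text
t: 7.45
eef_pos: [0.528, -0.0187, 0.2438]
tool_rot: [-0.001, 0.81, 0.586, -0.001]
contact_force: [1.0, 0.3, -0.7]
gripper_width: 0.176
```

Call:
move_arm(
  commands="0 0 0 0 -4.88 1.14 -4.33; 0 0 0 0 -4.88 1.14 -4.33; 0 0 0 0 -4.88 1.14 -4.33; 0 0 0 0 -4.88 1.14 -4.33; 0 0 0 0 -4.88 1.14 -4.33; 0 0 0 0 -4.88 1.14 -4.33; 0 0 0 0 0 0 0; 0 0 0 0 0 0 0",
)

```text
t: 8.12
eef_pos: [0.5272, -0.0173, 0.2436]
tool_rot: [0.163, 0.637, 0.729, 0.19]
contact_force: [0.3, 1.0, -0.5]
gripper_width: 0.174
```

```bash
cat >> h.py <<'E'
x=d2(8.4);n=-.5*x+np.array([0,0,.866]);u=.866*x+np.array([0,0,.5]);v=d2(98.4);T=frame(-n,u)
E
python3 - <<'E'
from h import *
o=bot.get_obs();print(o["t"],o["eef_pos"],o["q"].round(2),o["gripper_width"],o["contact_force"].round(2))
plan(np.array([.574,-.0106,.0888])+n*.09,T)
c=cam("wrist");save(c,"w3.png")
M=pose(o)[1];p=o["eef_pos"];print(proj(c,[p+M@[0,0,.046],p+M@[0,0,.012],[.574,-.0106,.0888],[.5788,.0259,.0763]]).round(1))
import pickle;pickle.dump(c,open("w3.pkl","wb"))
E
```

```text
8.1167 [ 0.52719616 -0.01733777  0.24356349] [ 0.61  0.05 -0.67  2.22 -0.04  0.38  0.11] 0.17410383431466087 [ 0.32  1.04 -0.47]
shift [-0.05 -3.52  6.83] len 7.69 turn [-1.02  0.13 -0.72] | 1.3
[[318.7 258.3]
 [318.6 282.3]
 [281.6 215.6]
 [284.7 174. ]]
```

View pics/w3.png

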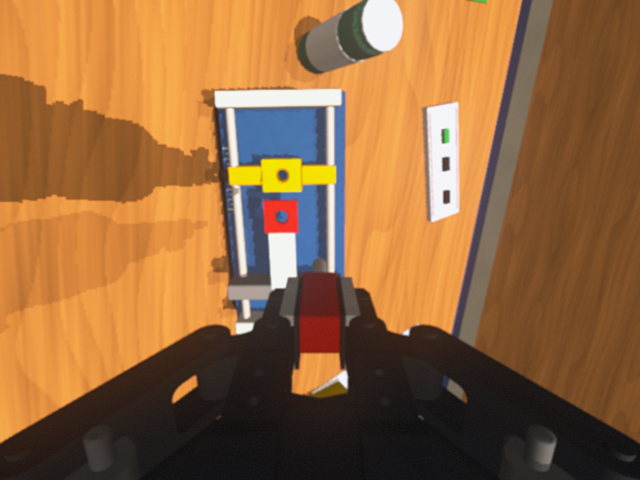

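The wrist view has the eye at (281,216), the stop hole at (283,175), and the steel tip just showing at (320,264). I'll fit the holder pose jointly over all the views.

```bash
cat > fit.py <<'E'
from h import *
import pickle
from scipy.optimize import least_squares
t,s,w1,w3=[pickle.load(open(f+".pkl","rb")) for f in("top0","scene0","w1","w3")]
def px(X,Y,x0,y0,k): return (x0+(X+.5)/k-.5,y0+(Y+.5)/k-.5)
k=400/120
obs=[(t,"E",px(185,157,275,200,k)),(t,"S",px(134,153,275,200,k)),(t,"A",px(22,82,275,200,k)),(t,"B",px(347,42,275,200,k)),
(s,"E",px(238,153,235,190,k)),(s,"S",px(259,209,235,190,k)),
(w1,"E",(380.4,170.4)),(w1,"S",(372.3,135.7)),(w1,"A",(400,41)),(w1,"B",(478,242)),
(w3,"E",(281.2,216)),(w3,"S",(283,175)),(w3,"A",(344,91))]
def model(P):
    ox,oy,yaw,ex,ey,L=P;X=d2(yaw);N=-.5*X+np.array([0,0,.866]);U=.866*X+np.array([0,0,.5]);V=d2(yaw+90);O=np.array([ox,oy,.055])
    return dict(E=O+ex*U+ey*V+.038*N,S=O+ex*U+(ey+L)*V+.02*N,A=O+.06*U+.11*V,B=O+.06*U-.13*V)
def res(P):
    m=model(P);return np.concatenate([(proj(c,m[f])[0]-q) for c,f,q in obs])
r=least_squares(res,[.59,0,8.4,0,0,.037],x_scale=[.01,.01,1,.01,.01,.01],loss="soft_l1")
print(r.x.round(4));print(res(r.x).reshape(-1,2).round(1).tolist())
for f,p in model(r.x).items():print(f,p.round(4))
E
python3 fit.py
```

```text
[ 5.9090e-01 -9.8000e-03  8.1474e+00  2.6000e-03  1.3000e-03  3.5100e-02]
[[0.2, -0.1], [0.7, -0.1], [1.1, -0.0], [1.7, 0.2], [-0.4, -0.3], [0.0, 0.3], [-0.5, -0.2], [-0.2, 0.5], [-1.9, -1.4], [0.6, 3.2], [0.7, -0.0], [-0.2, -0.5], [0.7, -0.3]]
E [ 0.5742 -0.0109  0.0892]
S [0.5781 0.0251 0.0736]
A [0.6267 0.1065 0.085 ]
B [ 0.6607 -0.1311  0.085 ]
```

```bash
sed -i 's/^x=d2(8.4)/x=d2(8.25)/; s/v=d2(98.4)/v=d2(98.25)/' h.py; cat >> h.py <<'E'
E_=np.array([.5742,-.0109,.0892]);S_=np.array([.5781,.0251,.0736])
def tip(o=None,l=.046):
    p,M=pose(o);return p+M@[0,0,l]
def rel(P,o=None):
    d=tip(o)-P;print("tip rel: u %.1f v %.1f n %.1f mm"%(d@u*1e3,d@v*1e3,d@n*1e3))
E
python3 - <<'E'
from h import *
plan(E_+n*.063,T)
E
```

```text
shift [-0.11 -3.65  9.51] len 10.19 turn [-0.91  0.02 -0.55] | 1.1
```

Call:
move_arm(
  commands="0 -0.11 -1.8 0 -0.9 0 -0.55; 0 0 -1.7 0 0 0 0; 0 0 0 2.5 0 0 0; 0 0 0 2.5 0 0 0; 0 0 0 2.5 0 0 0; 0 0 0 2 0 0 0; 0 0 0 0 0 0 0; 0 0 0 0 0 0 0",
)

```text
t: 8.83
eef_pos: [0.5358, -0.018, 0.1631]
tool_rot: [0.17, 0.632, 0.731, 0.193]
contact_force: [-0.3, -0.1, -1.1]
gripper_width: 0.172
```

```bash
python3 - <<'E'
from h import *
o=bot.get_obs();print(o["t"],o["eef_pos"],o["q"].round(2),o["contact_force"].round(2));rel(E_)
plan(E_+n*.061,T)
c=cam("wrist");s=cam("scene");save(s,"s4.png")
a=cv2.resize(c["img"][120:360,200:440],(600,600),interpolation=cv2.INTER_CUBIC);cv2.imwrite("pics/w4.png",a[:,:,::-1])
print(((proj(c,[tip(o),E_,S_])-[200,120])*2.5).round(0))
b=cv2.resize(s["img"][180:270,260:380],(800,600),interpolation=cv2.INTER_CUBIC);cv2.imwrite("pics/s4.png",b[:,:,::-1])
print(((proj(s,[tip(o),E_,S_])-[260,180])*6.67).round(0))
E
```

```text
8.8333 [ 0.53579458 -0.01801663  0.16310856] [ 0.54  0.21 -0.65  2.3   0.55  0.18 -0.44] [-0.35 -0.09 -1.06]
tip rel: u 3.0 v -1.7 n 37.5 mm
shift [ 0.16 -0.31  2.25] len 2.28 turn [-0.19  0.26  0.19] | 0.4
[[297. 346.]
 [287. 292.]
 [288. 156.]]
[[341. 270.]
 [304. 369.]
 [349. 485.]]
```

View pics/w4.png

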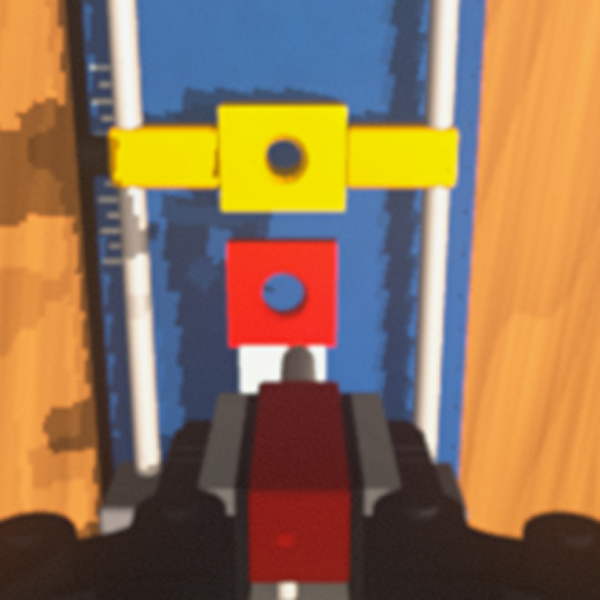

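View pics/s4.png

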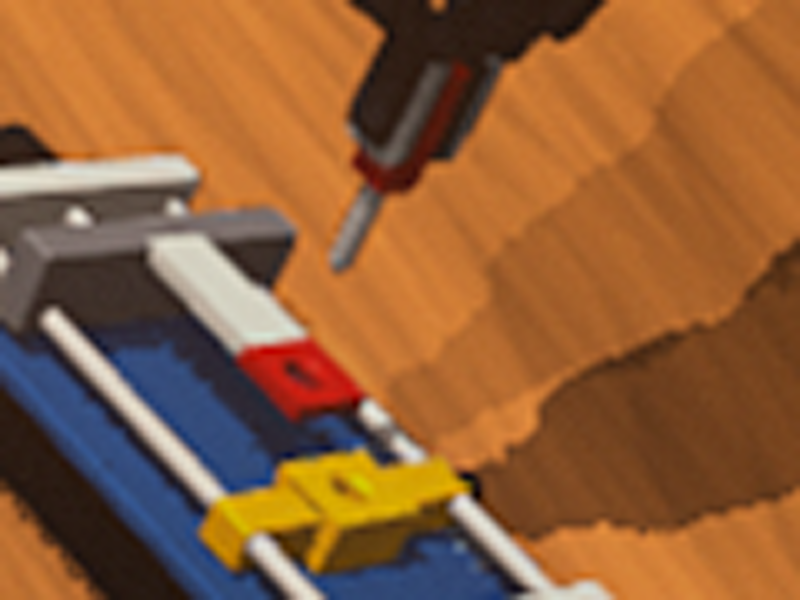

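The tip is at (297,348), where predicted. The eye at (283,292) and the stop hole at (286,158) sit about 0.6–1 mm towards −u of the fit, so I'll correct for that. Joint 6 is close to its limit, so I'm descending slowly and watching it.

Call:
move_arm(
  commands="0 0.08 -0.2 0 0 0 0; 0 0.08 -0.2 0 0 0 0; 0 0 0 0.4 0 0 0; 0 0 0 0.4 0 0 0; 0 0 0 0.4 0 0 0; 0 0 0 0.4 0 0 0; 0 0 0 0.4 0 0 0; 0 0 0 0 0 0 0; 0 0 0 0 0 0 0",
)

```text
t: 9.68
eef_pos: [0.5414, -0.0169, 0.1448]
tool_rot: [0.172, 0.632, 0.731, 0.193]
contact_force: [-0.1, -0.6, 0.2]
gripper_width: 0.176
```

```bash
sed -i 's/^E_=.*/E_=np.array([.5742,-.0109,.0892])-.0009*u;S_=np.array([.5781,.0251,.0736])-.0006*u-.0004*v/' h.py; python3 - <<'E'
from h import *
o=bot.get_obs();print(o["t"],o["eef_pos"],o["q"].round(2),o["contact_force"].round(2));rel(E_)
plan(E_+n*.051,T)
E
```

```text
9.6833 [ 0.5413749  -0.01685471  0.14480002] [ 0.56  0.27 -0.69  2.3   0.94  0.17 -0.81] [-0.06 -0.63  0.17]
tip rel: u -0.2 v -1.5 n 18.8 mm
shift [0.13 0.02 1.38] len 1.39 turn [-0.07  0.41  0.21] | 0.5
```

Call:
move_arm(
  commands="0 0.13 0 0 0 0.4 0.2; 0 0 0 0.3 0 0 0; 0 0 0 0.3 0 0 0; 0 0 0 0.3 0 0 0; 0 0 0 0.3 0 0 0; 0 0 0 0.2 0 0 0; 0 0 0 0 0 0 0; 0 0 0 0 0 0 0",
)

```text
t: 10.35
eef_pos: [0.5479, -0.0143, 0.1323]
tool_rot: [0.169, 0.632, 0.731, 0.195]
contact_force: [-0.6, -0.1, -1.4]
gripper_width: 0.17
```

```bash
python3 - <<'E'
from h import *
o=bot.get_obs();print(o["t"],o["eef_pos"],o["q"].round(2),o["contact_force"].round(2));rel(E_)
plan(E_+n*.034,T)
c=cam("wrist")
a=cv2.resize(c["img"][120:360,200:440],(600,600),interpolation=cv2.INTER_CUBIC);cv2.imwrite("pics/w5.png",a[:,:,::-1])
print(((proj(c,[tip(o),E_,S_])-[200,120])*2.5).round(0))
E
```

```text
10.35 [ 0.54789672 -0.01426574  0.13226906] [ 0.56  0.31 -0.7   2.29  1.12  0.17 -0.99] [-0.59 -0.09 -1.42]
tip rel: u -0.6 v 0.5 n 4.6 mm
shift [-0.05  0.06  1.66] len 1.66 turn [-0.09 -0.04  0.04] | 0.1
[[297. 346.]
 [299. 341.]
 [301. 185.]]
```

View pics/w5.png

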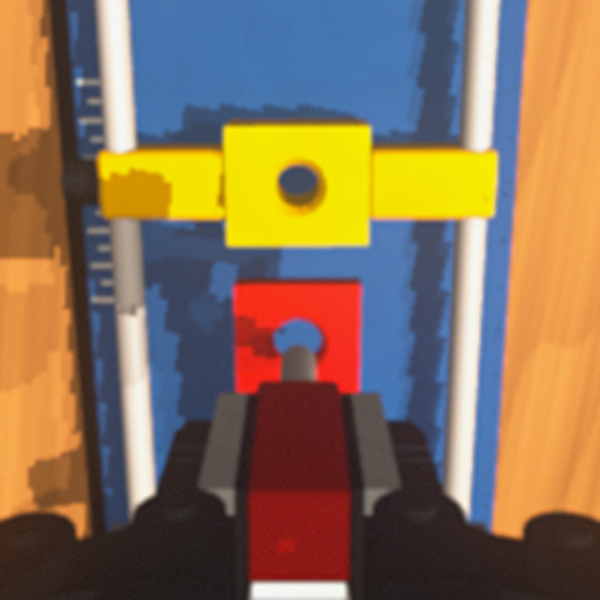

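The eye centre is at (298,341) as predicted, and the tip at (298,347) is just above it. I'm inserting to 12 mm below the tongue's top face.

Call:
move_arm(
  commands="0 -0.04 0.05 0 0 0 0; 0 0 0 0.3 0 0 0; 0 0 0 0.3 0 0 0; 0 0 0 0.3 0 0 0; 0 0 0 0.3 0 0 0; 0 0 0 0.2 0 0 0; 0 0 0 0.2 0 0 0; 0 0 0 0 0 0 0; 0 0 0 0 0 0 0",
)

```text
t: 11.15
eef_pos: [0.5562, -0.0134, 0.1184]
tool_rot: [0.169, 0.632, 0.731, 0.195]
contact_force: [0.6, -0.3, -0.3]
gripper_width: 0.174
```

```bash
python3 - <<'E'
from h import *
o=bot.get_obs();print(o["t"],o["eef_pos"],o["q"].round(2),o["contact_force"].round(2));rel(E_);rel(S_)
plan(S_+n*(.046+.006),T)
E
```

```text
11.15 [ 0.55621617 -0.01335206  0.11835548] [ 0.52  0.35 -0.66  2.29  1.31  0.17 -1.18] [ 0.57 -0.33 -0.31]
tip rel: u -0.3 v 0.2 n -11.7 mm
tip rel: u -0.6 v -34.5 n 6.3 mm
shift [3.45 0.06 0.04] len 3.45 turn [-0.11 -0.05  0.06] | 0.1
```

Call:
move_arm(
  commands="0 0.3 0 0 0 0 0; 0 0.3 0.06 0 0 0 0; 0 0.35 0 0 0 0 0; 0 0.35 0 0 0 0 0; 0 0.35 0 0 0 0 0; 0 0.35 0 0 0 0 0; 0 0.35 0 0 0 0 0; 0 0.35 0 0 0 0 0; 0 0.35 0 0 0 0 0; 0 0.35 0 0 0 0 0; 0 0 0 0 0 0 0; 0 0 0 0 0 0 0",
)

```text
t: 12.15
eef_pos: [0.5516, 0.0206, 0.1185]
tool_rot: [0.168, 0.632, 0.731, 0.195]
contact_force: [-2.0, -1.6, -0.2]
gripper_width: 0.173
```

```bash
python3 - <<'E'
from h import *
o=bot.get_obs();print(o["t"],o["eef_pos"],o["q"].round(2),o["contact_force"].round(2),o["gripper_width"]);rel(E_);rel(S_)
plan(S_+n*(.046+.006),T)
c=cam("wrist");s=cam("scene")
a=cv2.resize(c["img"][120:360,200:440],(400,400),interpolation=cv2.INTER_CUBIC)
b=cv2.resize(s["img"][180:280,260:360],(400,400),interpolation=cv2.INTER_CUBIC);cv2.imwrite("pics/w6.png",np.hstack([a,b])[:,:,::-1])
print(((proj(c,[tip(o),S_])-[200,120])*400/240).round(0),((proj(s,[tip(o),S_])-[260,180])*4).round(0))
E
```

```text
12.15 [0.55163244 0.02056335 0.11851658] [ 0.44  0.34 -0.67  2.3   1.4   0.21 -1.34] [-2.01 -1.63 -0.19] 0.17268570789196702
tip rel: u 0.0 v 34.4 n -11.7 mm
tip rel: u -0.3 v -0.2 n 6.3 mm
shift [0.03 0.02 0.03] len 0.05 turn [-0.13 -0.06  0.08] | 0.2
[[198. 231.]
 [199. 224.]] [[215. 280.]
 [210. 290.]]
```

View pics/w6.png

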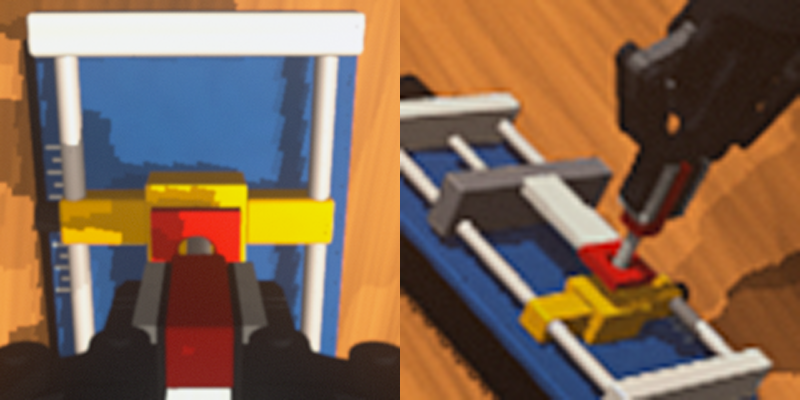

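The jaw is drawn with the pin through the eye, and the eye is over the stop. I'm pushing down gently.

Call:
move_arm(
  commands="0 0.06 0.02 0 0 0 0; 0 0 0 0.2 0 0 0; 0 0 0 0.2 0 0 0; 0 0 0 0.2 0 0 0; 0 0 0 0.2 0 0 0; 0 0 0 0.2 0 0 0; 0 0 0 0.2 0 0 0; 0 0 0 0 0 0 0",
)

```text
t: 12.92
eef_pos: [0.5579, 0.0222, 0.108]
tool_rot: [0.168, 0.632, 0.731, 0.195]
contact_force: [-0.4, -1.5, -2.2]
gripper_width: 0.173
```

```bash
python3 - <<'E'
from h import *
o=bot.get_obs();f=o["contact_force"];print(o["t"],o["q"].round(2),"F u,v,n",(f@u).round(2),(f@v).round(2),(f@n).round(2),o["gripper_width"]);rel(S_)
E
```

```text
12.9167 [ 0.43  0.37 -0.66  2.29  1.52  0.22 -1.45] F u,v,n -1.63 -1.37 -1.56 0.17328542150089055
tip rel: u 0.0 v 0.5 n -6.1 mm
```

Call:
move_arm(
  commands="0 0 0 0.2 0 0 0; 0 0 0 0.2 0 0 0; 0 0 0 0.2 0 0 0; 0 0 0 0.2 0 0 0; 0 0 0 0.1 0 0 0; 0 0 0 0.1 0 0 0; 0 0 0 0 0 0 0",
)

```text
t: 13.5
eef_pos: [0.5627, 0.0228, 0.0994]
tool_rot: [0.168, 0.632, 0.731, 0.195]
contact_force: [-0.1, -0.2, -2.6]
gripper_width: 0.174
```

```bash
python3 - <<'E'
from h import *
o=bot.get_obs();f=o["contact_force"];print(o["t"],o["q"].round(2),"F u,v,n",(f@u).round(2),(f@v).round(2),(f@n).round(2),o["gripper_width"]);rel(S_)
E
```

```text
13.5 [ 0.43  0.4  -0.67  2.29  1.6   0.24 -1.52] F u,v,n -1.41 -0.2 -2.23 0.1735297747098066
tip rel: u -0.0 v 0.4 n -15.9 mm
```

Call:
move_arm(
  commands="0 0 0 0.1 0 0 0; 0 0 0 0 0 0 0; 0 0 0 0 0 0 0",
)

```text
t: 13.75
eef_pos: [0.563, 0.0229, 0.099]
tool_rot: [0.169, 0.632, 0.731, 0.195]
contact_force: [-6.9, -1.4, 5.8]
gripper_width: 0.175
```

Call:
move_arm(
  commands="0 0 0 0.1 0 0 0; 0 0 0 0 0 0 0; 0 0 0 0 0 0 0",
)

```text
t: 14.0
eef_pos: [0.5631, 0.023, 0.0988]
tool_rot: [0.169, 0.631, 0.731, 0.195]
contact_force: [-18.1, -4.0, 21.4]
gripper_width: 0.174
```

The pin bottomed out at about 28 N along its axis with the tip at −16.5 mm, so it is home. Releasing.

Call:
move_arm(
  commands="0.6 0 0 0 0 0 0; 0.6 0 0 0 0 0 0; 0.6 0 0 0 0 0 0; 0.6 0 0 0 0 0 0; 0.6 0 0 0 0 0 0; 0.6 0 0 0 0 0 0; 0.6 0 0 0 0 0 0; 0.6 0 0 0 0 0 0",
)

```text
t: 14.67
eef_pos: [0.5638, 0.0228, 0.0979]
tool_rot: [0.169, 0.632, 0.731, 0.195]
contact_force: [0.1, -0.2, 0.4]
gripper_width: 0.599
```

Call:
move_arm(
  commands="0.6 0 0 -0.5 0 0 0; 0.6 0 0 -1 0 0 0; 0.6 0 0 -1 0 0 0; 0.6 0 0 -1 0 0 0; 0.6 0 0 -1 0 0 0; 0.6 0 0 -1 0 0 0; 0.6 0 0 -1.5 0 0 0; 0.6 0 0 -1.5 0 0 0; 0.6 0 0 -1.5 0 0 0; 0.6 0 0 0 0 0 0; 0.6 0 0 0 0 0 0; 0.6 0 0 0 0 0 0",
)

```text
t: 15.67
eef_pos: [0.5145, 0.015, 0.1843]
tool_rot: [0.169, 0.632, 0.731, 0.195]
contact_force: [-0.0, 0.1, -0.5]
gripper_width: 0.604
```

```bash
python3 - <<'E'
from h import *
o=bot.get_obs();print(o["t"],o["eef_pos"],o["gripper_width"],o["contact_force"].round(2))
c=cam("wrist");s=cam("scene")
b=cv2.resize(s["img"][180:280,260:360],(400,400),interpolation=cv2.INTER_CUBIC)
a=cv2.resize(c["img"][90:390,170:470],(400,400),interpolation=cv2.INTER_CUBIC);cv2.imwrite("pics/w7.png",np.hstack([a,b])[:,:,::-1])
H=S_+n*(.018+.044)
print(((proj(s,[H])-[260,180])*4).round(0),((proj(c,[H])-[170,90])*4/3).round(0))
t=cam("top");import pickle;t0=pickle.load(open("top0.pkl","rb"));s0=pickle.load(open("scene0.pkl","rb"))
# bystanders: shift of image patches before/after (top)
for nm,(x,y) in dict(bottle=(468,320),can=(261,220),meter=(465,200),jar=(205,190)).items():
    p=t0["img"][y-18:y+18,x-18:x+18];q=t["img"][y-26:y+26,x-26:x+26];m=cv2.matchTemplate(q,p,cv2.TM_CCOEFF_NORMED);_,mx,_,l=cv2.minMaxLoc(m);print(nm,np.array(l)-8,round(mx,3))
E
```

```text
15.6667 [0.51452705 0.01503931 0.18432643] 0.6036633676563739 [-0.04  0.1  -0.46]
[[258. 195.]] [[198. 209.]]
bottle [0 0] 1.0
can [0 0] 1.0
meter [0 0] 1.0
jar [0 0] 1.0
```

View pics/w7.png

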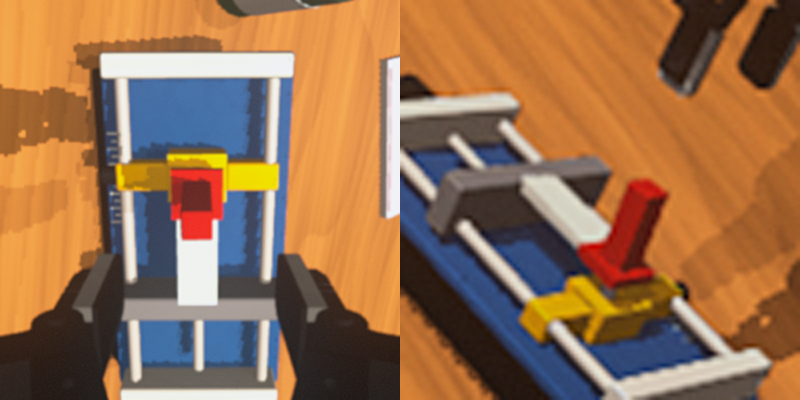

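```bash
python3 - <<'E'
from h import *
c=cam("wrist");s=cam("scene");t=cam("top")
X,e=tri([ray(s,(260+250/4,180+188/4)),ray(c,(170+197*.75,90+226*.75))]);d=X-S_
print("top rel stop u,v,n mm",(d@u*1e3).round(1),(d@v*1e3).round(1),(d@n*1e3).round(1),"nominal n 62",np.round(e,4))
a=cv2.resize(c["img"][190:310,240:400],(800,600),interpolation=cv2.INTER_CUBIC);cv2.imwrite("pics/w8.png",a[:,:,::-1])
P={f"{k}":S_+k*n*1e-3 for k in(18,62)};print({k:((proj(c,p)[0]-[240,190])*5).round(0) for k,p in P.items()})
E
```

```text
top rel stop u,v,n mm -0.9 -7.4 61.0 nominal n 62 [0.0003 0.0003]
{'18': array([396., 203.]), '62': array([395., 294.])}
```

View pics/w8.png

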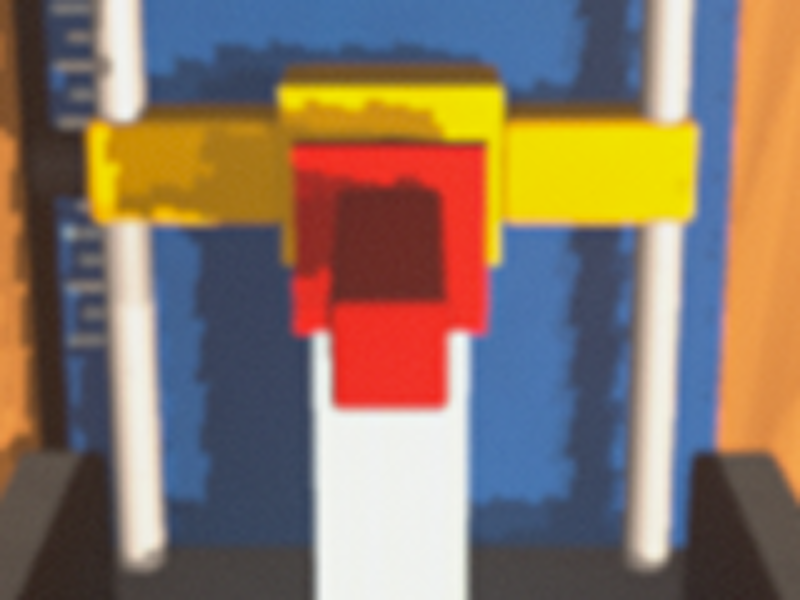

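The handle is down on the tongue, leaning about 6° towards the spring from hole clearance. Its top is 61 mm above the stop against 62 nominal, which puts the tip about 16 mm deep. I'm waiting a second to check that it stays put.

Call:
move_arm(
  commands="0.6 0 0 0 0 0 0; 0.6 0 0 0 0 0 0; 0.6 0 0 0 0 0 0; 0.6 0 0 0 0 0 0; 0.6 0 0 0 0 0 0; 0.6 0 0 0 0 0 0; 0.6 0 0 0 0 0 0; 0.6 0 0 0 0 0 0; 0.6 0 0 0 0 0 0; 0.6 0 0 0 0 0 0; 0.6 0 0 0 0 0 0; 0.6 0 0 0 0 0 0",
)

```text
t: 16.97
eef_pos: [0.5145, 0.0155, 0.1847]
tool_rot: [0.169, 0.632, 0.731, 0.195]
contact_force: [-0.3, 0.3, 0.2]
gripper_width: 0.603
```

```bash
python3 - <<'E'
from h import *
import pickle
c=cam("wrist")
a=cv2.resize(c["img"][190:310,240:400],(800,600),interpolation=cv2.INTER_CUBIC)[:,:,::-1]
b=cv2.imread("pics/w8.png");d=cv2.absdiff(a,b);print("max diff",d.max(),d.mean())
# stop position: yellow centroid of stop's +y face edge and wings, against the first scene picture
print("phase shift",cv2.phaseCorrelate(np.float64(b[...,1]),np.float64(a[...,1])))
t0=pickle.load(open("top0.pkl","rb"));t=cam("top")
s0=pickle.load(open("scene0.pkl","rb"));s=cam("scene")
for nm,A,B,(x,y,w,h) in[("wing scene",s0,s,(290,253,16,14)),("can scene",s0,s,(305,290,30,50)),("bottle scene",s0,s,(288,92,34,70)),("meter scene",s0,s,(165,155,56,50)),("jar scene",s0,s,(304,390,38,44))]:
    m=cv2.matchTemplate(B["img"][y-5:y+h+5,x-5:x+w+5],A["img"][y:y+h,x:x+w],cv2.TM_CCOEFF_NORMED);_,mx,_,l=cv2.minMaxLoc(m);print(nm,np.array(l)-5,round(mx,3))
if d.max()<40: bot.hand_in();print("handed in",bot.get_obs()["t"])
E
```

```text
max diff 131 6.219999305555556
phase shift ((-0.10943393907382415, -0.13696668510999643), 0.324274381411184)
wing scene [0 0] 1.0
can scene [0 0] 1.0
bottle scene [0 0] 0.915
meter scene [0 0] 1.0
jar scene [0 0] 1.0
```

```bash
python3 - <<'E'
from h import *
s=cam("scene");b=cv2.resize(s["img"][180:280,260:360],(400,400),interpolation=cv2.INTER_CUBIC)[:,:,::-1]
d=cv2.absdiff(b,cv2.imread("pics/w7.png")[:,400:])[160:300,150:280];print("pin/jaw region max diff",d.max())
if d.max()<25: bot.hand_in();print("handed in",bot.get_obs()["t"])
E
```

```text
pin/jaw region max diff 8
the job is handed in; nothing more can be done
the job is handed in; nothing more can be done
```

The job is done and handed in at about 17 s, with nothing touching the pin. The red-handled pin was taken from the stand and passed through the eye. It drew the jaw about 35 mm out to the yellow stop, was pushed home, and was let go.

**Last checks**
- **Depth:** the pin bottomed out at about 28 N with its tip 16.5 mm below the mouth of the stop hole (16 nominal). After release, the handle top measured 61 mm above the stop, against 62 nominal.
- **Holding:** the pin and jaw looked the same in the scene camera more than a second after release.
- **Stop and bystanders:** the stop's wing matched the first pictures in place. The bottle, can, meter and jar showed no shift.

**Checks that disagreed**
- **Lean:** the released pin leans about 6° towards the spring, from the clearance in the holes. Its handle therefore probably rests on the tongue by one edge rather than flat.
- **Wrist picture:** one wrist-camera comparison differed, probably because the arm had moved about 0.5 mm.
- **Bottle match:** the bottle's scene match was 0.915 but with no shift, and its top-view match was 1.0. I put that down to the arm's shadow but did not confirm it.

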